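# Slide two swatch panels out over the slab edge

## Task

Two thin swatch panels, a long and a short one, lie on the raised stone slab; set them ready for picking up by their bare metal ends. With the fingertips, slide each panel toward the slab's front edge (the one facing the robot) until just its bare metal end sticks out over the edge: the paper's front border lies right above the edge and square to it. Only push or drag the panels, do not grip, lift or tip them, and leave everything else where it is.

Things in the scene. Friction and masses are not known exactly. Their poses are not given: they have to be found in the camera images.
- slab_edge (a point): middle of the upper front edge of the pale marble slab, 22 mm above the workbench. The slab is fixed, 220 deep (x) x 300 wide (y) x 22 mm high; axes are the slab's: x points from this front edge back over the slab (top surface from x = 0 to 220 mm, y = -150 to 150 mm), z up. The slab may be turned up to 0.15 rad on the bench
- long_panel: the longer steel swatch panel, a loose plate 140 long (x) x 90 wide (y) x 6 mm thick, about 0.2 kg, flat on the slab's left or right half, turned up to 0.2 rad against it. Origin: centre of its underside; x runs from its front end (-70 mm, toward the robot) to its rear edge (+70 mm), z up. Pale paper on top, except on the bare metal front end, 40 mm long, with two eyelets
- long_panel_border (a point): middle of the front border of the paper on the long panel, on the panel's top face, where the bare end begins: 30 mm from the panel's centre toward its front end; same axes as the panel
- short_panel: the shorter steel swatch panel, a loose plate 105 long (x) x 90 wide (y) x 6 mm thick, about 0.2 kg, flat on the slab's left or right half, turned up to 0.2 rad against it. Origin: centre of its underside; x runs from its front end (-52.5 mm, toward the robot) to its rear edge (+52.5 mm), z up. Pale paper on top, except on the bare metal front end, 28 mm long, with two eyelets
- short_panel_border (a point): middle of the front border of the paper on the short panel, on the panel's top face, where the bare end begins: 24.5 mm from the panel's centre toward its front end; same axes as the panel
- eraser: eraser, 42 x 20 x 12 mm, lying loose on the rear part of the slab, midway between the panels' halves; bystander. Origin at the centre of its underside
- ink_stick: black ink stick, 72 x 19 x 10 mm, loose on the bench left of the slab; bystander. Origin at the centre of its underside
- gum_tin: round flat blue tin, 68 mm across, 24 mm high, loose on the bench right of the slab; bystander. Origin at the centre of its underside
- pestle: pestle with wooden grip, 113 x 24 x 24 mm, lying loose on the bench right of the slab; bystander. Origin at the centre of its underside
There are look-alikes about, which are no part of the job. Leave any orange look-alike of the short_panel alone. What is shaped like the long_panel but purple is not meant.

How it is judged:
By the outcome, as a careful person would: the job done as asked, in the order asked, and still so for the second after the job is handed in, with the robot touching nothing.
It also fails if it takes over 64 s, if anything falls off the work surface, if the arm or the gripper's body presses on something with over 40 N, if the wrist force passes 120 N, or if a joint passes its speed limit or range.

## Robot

A 6-joint arm with a two-finger parallel gripper is mounted at the origin on a cart in front of the work surface, level with it; the furniture and walls round the work are solid. World frame = base frame: x ahead of the robot, y to its left, z up, the work surface at z = 0. Lengths are in m, angles in rad, forces in N, time in s.
With the tool pointing down it reaches from about 0.325 to 0.9 m from the base axis. Payload 6.1 kg.
Tool frame: the origin (TCP) lies at the very end of the fingers, on their centre line; the grasp point (between the pads) lies 19 mm behind it; z points along the fingers, y is the line along which they close (so a half turn about z gives the same grasp; the last joint's range is limited). The gripper opens to 87 mm and grips with 3 to 60 N. Pads are 19 mm wide; open, the fingers measure 117 mm over their backs; the gripper's body (75 mm by 190 mm) begins 51 mm behind the grasp point.
Start: joints at [-1.461, 0.22, 1.526, -0, 1.395, -0.126], TCP at [0.146, -0.608, 0.223] pointing down, gripper open.
Joint ranges: [-2.98, 2.98], [-0.91, 2.08], [0.09, 2.57], [-1.24, 4.39], [0.2, 2.65], [-2.68, 2.68]. Speed limits (rad/s): [2.57, 2.57, 3.01, 3.14, 3.14, 3.14].

## Interface

Orientations are given as a rotation vector (axis times angle).
In Python, from cell import env, hand, sensors, snapshot, order gives the robot as it stands. The module is installed in compiled form; this text tells all that it offers. Calls block until the motion is done:
- env.goto(position, orientation): joint-space move of the TCP to a pose.
- env.servo_line(position, rot=None, feed=0.15, f_stop=None): straight line of the TCP; rot=None keeps the orientation; feed is the mean speed in m/s. With f_stop (N) it stops when the force on the tool has changed by that much, and returns True; else False.
- env.move_joints(angles): joint-space move.
- hand.command_gripper(opening, effort=None): finger opening in m; effort is the grip in N (None keeps the last); returns when the fingers have stopped.
- env.wait(seconds).
- env.solve_ik(position, orientation): joint angles nearest the present ones, or None.
- sensors.get_state(): the state.
- snapshot(name): name is "scene" or "top" or "wrist"; returns a dict with "pixels" (384x512x3 uint8, red, green, blue), "range_z" (384x512 float32, m along the optical axis (not along the pixel's ray), 0 where there is no reading), "fx", "fy", "cx", "cy" (pixels), "R" (3x3) and "t" (3): a world point X has camera coordinates R X + t. Camera axes: x right, y down, z forward; pixel columns grow to the right and rows downward; lengths in m; the calibration is good to about 2 mm. A picture is of the moment at which its call begins.
A pose or a line that the arm cannot do raises env.MotionError and nothing moves.
- order.close_job(): hands the job in; it is judged then, once.
The state is a dict: "time": time; "joint_pos": joint angles; "joint_vel": joint speeds; "effort": joint torques, N m; "ee_pos": TCP position; "tcp_rot": TCP orientation; "ft_force": force on the tool from outside, world axes, zero at the start; "torque": the same for the moment, N m; "width": finger opening in m; "grasp_force": force on a finger pad.
Only numpy, scipy, OpenCV 4.12 (cv2) and the standard library are available. Lean on these libraries where they do the work, as an engineer would, in place of code of your own. Each camera call takes 0.05 s, during which the arm holds its last target. There are 200 camera calls.

## Working session

There is one attempt and no reset: what is moved stays moved. The work goes in short steps, each a Python script; the robot and the scene stay as the last script left them, time stands still between calls to the robot, and variables do not carry over. Pictures are saved under pics/ and viewed, at most 10 in all, crops included, and the job is handed in when it is done.

```bash
mkdir -p pics; python3 - <<'E'
from cell import env,hand,sensors,snapshot,order
import cv2,numpy as np
for n in("top","scene"):
    s=snapshot(n); np.savez(f"{n}0.npz",**s); cv2.imwrite(f"pics/{n}0.png",s["pixels"][...,::-1])
    print(n,s["fx"],s["cx"],s["cy"],-s["R"].T@s["t"],s["R"].round(3).tolist())
print(sensors.get_state())
E
```

```text
top 468.2415416194954 261.2238775109204 185.77977341671854 [0.35631135 0.01810285 1.48042523] [[0.005, -1.0, -0.002], [-0.993, -0.004, -0.122], [0.122, 0.002, -0.993]]
scene 443.5841976284992 256.0205346519898 190.86204045415886 [-0.0553022   0.44211052  0.78241467] [[-0.59, -0.807, 0.019], [-0.575, 0.404, -0.711], [0.566, -0.431, -0.703]]
{'time': 0.1, 'joint_pos': array([-1.46114510e+00,  2.21155089e-01,  1.52746767e+00,  3.19769484e-06,
        1.39469945e+00, -1.26088231e-01]), 'joint_vel': array([-0.00022848, -0.00364743, -0.00157923, -0.0001863 ,  0.00060161,
       -0.00122059]), 'effort': array([ 6.92982467e-04, -4.95946634e+01, -3.88516331e+01,  7.00920727e-02,
        5.16146526e-02, -5.44311399e-05]), 'ee_pos': array([ 0.14592066, -0.60716666,  0.22155717]), 'tcp_rot': array([-3.11807704e+00, -3.69237562e-01, -2.72568821e-05]), 'ft_force': array([-0.07603799, -0.9925371 , -0.75933925]), 'torque': array([-0.02643882,  0.05114685,  0.03254917]), 'grasp_force': 0.0, 'width': 0.0869903910845356}
```

View pics/top0.png

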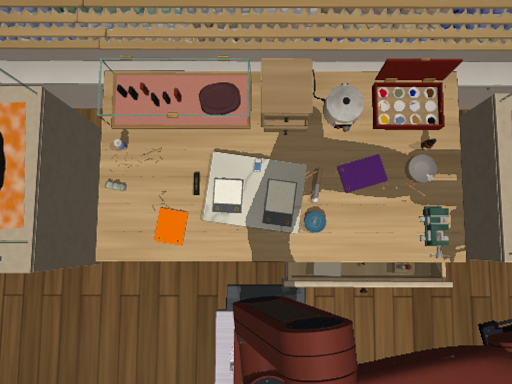

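View pics/scene0.png

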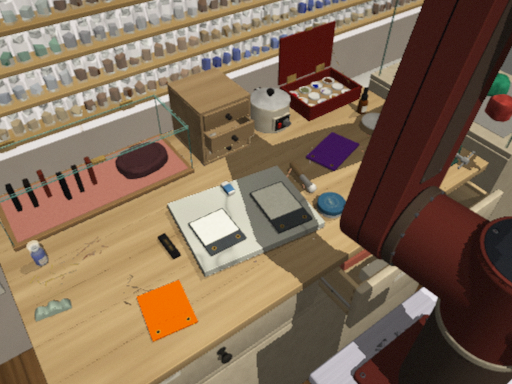

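The top view shows the candidates: short panel at (228,195) and long panel at (281,203), both on the slab. The look-alikes are orange at (171,226) and purple at (362,173), both on the bench. Going by the description I choose the two pale-paper panels with dark metal front ends. The eraser is at (257,165), the pestle at (316,188), the tin at (315,221) and the ink stick at (196,184).

```bash
cat > h.py <<'E'
import numpy as np,cv2
def ray(s,uv,z):
    uv=np.atleast_2d(np.array(uv,float)); d=np.c_[(uv[:,0]-s["cx"])/s["fx"],(uv[:,1]-s["cy"])/s["fy"],np.ones(len(uv))]@s["R"]
    c=-s["R"].T@s["t"]; return c+d*((z-c[2])/d[:,2])[:,None]
def proj(s,X):
    p=np.atleast_2d(X)@np.array(s["R"]).T+s["t"]; return np.c_[p[:,0]/p[:,2]*s["fx"]+s["cx"],p[:,1]/p[:,2]*s["fy"]+s["cy"]]
def down(yaw): # tool z down; tool y axis at world angle yaw+90deg
    from scipy.spatial.transform import Rotation as R
    return (R.from_euler("z",yaw)*R.from_rotvec([np.pi,0,0])).as_rotvec()
E
python3 - <<'E'
from h import *
s=dict(np.load("top0.npz"))
print("slab",ray(s,[(213,150),(305,163),(301,232),(203,219)],.022).round(3).tolist())
print("short,long,eraser,pestle,tin,ink",ray(s,[(228,195),(281,203),(257,165),(316,188),(315,221),(196,184)],.028).round(3).tolist())
# height check
z=s["range_z"]
for u,v in [(228,190),(281,195),(245,190),(330,200)]:
    d=np.array([(u-s["cx"])/s["fx"],(v-s["cy"])/s["fy"],1])*z[v,u]; print((s["R"].T@(d-s["t"])).round(4))
c=cv2.resize(s["pixels"][140:245,190:330,::-1],None,fx=5.6,fy=5.6,interpolation=cv2.INTER_CUBIC); cv2.imwrite("pics/crop0.png",c)
E
```

```text
slab [[0.648, 0.175, 0.022], [0.608, -0.117, 0.022], [0.391, -0.103, 0.022], [0.43, 0.202, 0.022]]
short,long,eraser,pestle,tin,ink [[0.505, 0.125, 0.028], [0.48, -0.041, 0.028], [0.6, 0.035, 0.028], [0.528, -0.15, 0.028], [0.425, -0.146, 0.028], [0.539, 0.225, 0.028]]
[0.5206 0.125  0.026 ]
[ 0.5051 -0.0404  0.032 ]
[0.5213 0.072  0.0225]
[ 0.4932 -0.1974 -0.0015]
```

View pics/crop0.png

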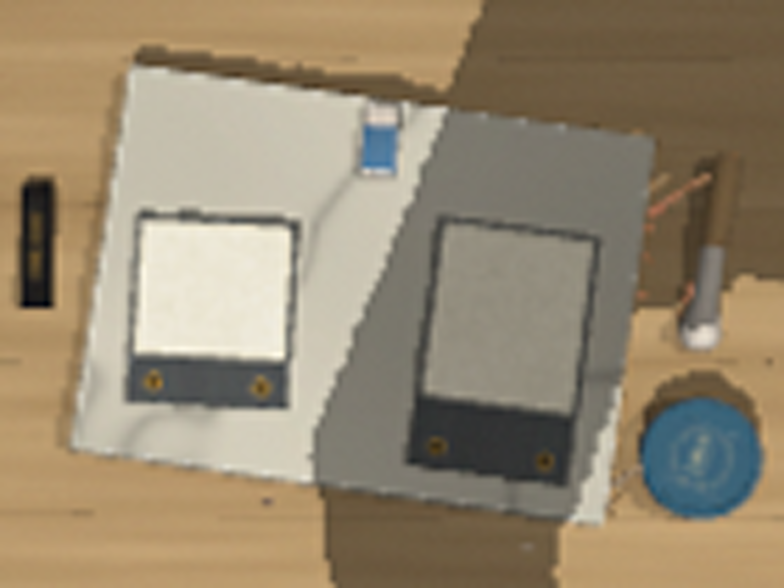

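The crop confirms the choice: the short panel has its bare end at crop (207,383), the long panel at crop (492,440). Both have pale paper and two eyelets, and the front faces the robot (image bottom). Next I'll take a closer look with the wrist camera.

```bash
python3 - <<'E'
from cell import env,hand,sensors,snapshot,order
from h import *
env.goto([0.47,0.035,0.36],down(-0.13))
hand.command_gripper(0.05)
st=sensors.get_state(); print(st["time"],st["ee_pos"],st["tcp_rot"],st["joint_pos"].round(2))
s=snapshot("wrist"); np.savez("w0.npz",**s); cv2.imwrite("pics/w0.png",s["pixels"][...,::-1]); print(-s["R"].T@s["t"],s["R"].round(2).tolist())
s=snapshot("top"); np.savez("top1.npz",**s)
E
```

```text
3.5917 [0.47000208 0.03503085 0.36003328] [ 3.13495726e+00 -2.04019351e-01  9.60988198e-05] [-0.09 -0.21  1.7  -0.    1.65  1.61]
[0.54088852 0.02560638 0.52171495] [[-0.13, -0.99, 0.0], [-0.96, 0.13, 0.26], [-0.26, 0.03, -0.96]]
```

View pics/w0.png

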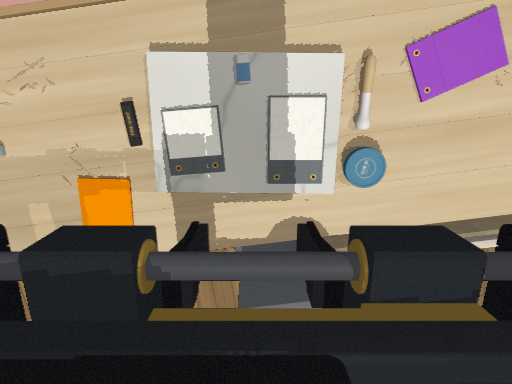

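The wrist view shows the slab corners at (148,53), (343,53), (334,192) and (155,192). The short panel spans (163..224,106..175), the long panel (267..327,95..184), and the eraser is at (243,72). I'll rectify it to a metric view for exact reading.

```bash
cat >> h.py <<'E'
def rect(s,o,yaw,z,x0=-60,x1=240,y0=-170,y1=170,k=2):
    # metric image: columns = -y (left is +y), rows = -x, k px/mm, slab frame at o,yaw
    c,sn=np.cos(yaw),np.sin(yaw)
    P=np.array([[x1,y1],[x1,y0],[x0,y0],[x0,y1]],float)/1000
    W=np.c_[o[0]+c*P[:,0]-sn*P[:,1],o[1]+sn*P[:,0]+c*P[:,1],np.full(4,z)]
    D=np.array([[0,0],[(y1-y0)*k,0],[(y1-y0)*k,(x1-x0)*k],[0,(x1-x0)*k]],np.float32)
    M=cv2.getPerspectiveTransform(proj(s,W).astype(np.float32),D)
    return cv2.warpPerspective(np.ascontiguousarray(s["pixels"][...,::-1]),M,((y1-y0)*k,(x1-x0)*k),flags=cv2.INTER_CUBIC)
E
python3 - <<'E'
from h import *
s=dict(np.load("w0.npz"))
X=ray(s,[(148,53),(343,53),(334,192),(155,192)],.022);print(X.round(4).tolist())
f=(X[2]+X[3])/2; d=X[3]-X[2]; d2=X[0]-X[1]
print(f,np.arctan2(-d[0],d[1]),np.arctan2(-d2[0],d2[1]),np.linalg.norm(d),np.linalg.norm(d2),np.linalg.norm(X[0]-X[3]))
im=rect(s,[.41,.05],-.13,.022); 
cv2.imwrite("pics/r0.png",im)
E
```

```text
[[0.6413, 0.1697, 0.022], [0.6034, -0.1205, 0.022], [0.3888, -0.0941, 0.022], [0.428, 0.2051, 0.022]]
[0.40838424 0.05549076 0.022     ] -0.13018396268578808 -0.12964759166782056 0.30181372497432596 0.2927015339813173 0.21620596790586197
```

View pics/r0.png

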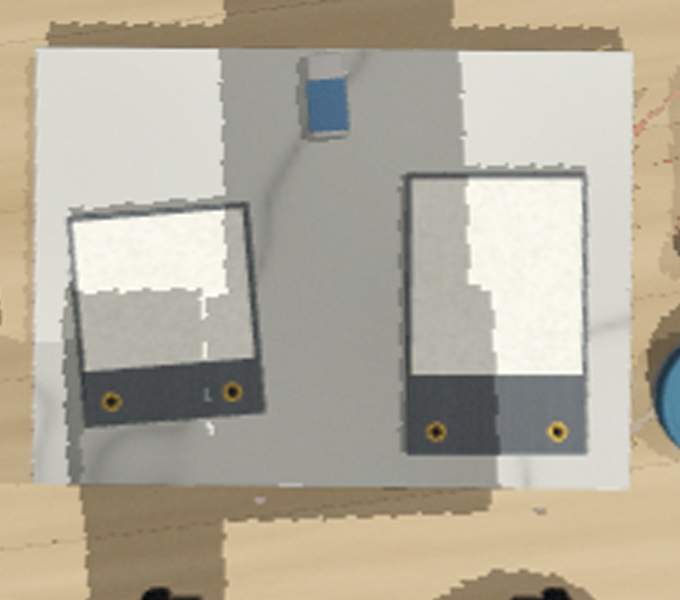

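```bash
cat >> h.py <<'E'
O=np.array([.4072,.0539]); YAW=-.136
def S2W(x,y,z): # slab mm -> world m
    c,s=np.cos(YAW),np.sin(YAW); return np.array([O[0]+(c*x-s*y)/1000,O[1]+(s*x+c*y)/1000,z/1000])
def W2S(P):
    c,s=np.cos(YAW),np.sin(YAW); d=(np.atleast_2d(P)[:,:2]-O)*1000; return d@np.array([[c,-s],[s,c]])
E
cat > push.py <<'E'
from cell import env,hand,sensors,snapshot,order
from h import *
def push(y,xs,xe,feed=.04,z=24.5):
    r=down(YAW)
    env.goto(S2W(xs,y,70),r)
    env.servo_line(S2W(xs,y,32),feed=.15); hit=env.servo_line(S2W(xs,y,z),feed=.04,f_stop=6)
    if hit: print("touch on descent",sensors.get_state()["ee_pos"])
    env.servo_line(S2W(xe,y,z),feed=feed,f_stop=25) and print("push stop")
    st=sensors.get_state(); print("end",W2S(st["ee_pos"]),st["ee_pos"][2],st["ft_force"],st["time"])
    env.servo_line(S2W(xe+4,y,z),feed=.04); env.servo_line(S2W(xe+4,y,80),feed=.2)
def look(n,x,y,z):
    env.goto(S2W(x,y,z),down(YAW)); env.wait(.2)
    s=snapshot("wrist"); np.savez(n+".npz",**s); print(sensors.get_state()["time"]); return s
E
python3 - <<'E'
from push import *
push(-80,176,117.5)
push(87,164,94.5)
s=look("w1",-5,3,300)
cv2.imwrite("pics/r1.png",rect(s,O,YAW,.028,x0=-60,x1=205))
E
```

```text
end [[117.58692433 -80.02206064]] 0.02449183297998554 [ 1.29348523 -0.73119576  0.33302537] 7.2417
end [[94.56744087 87.0017234 ]] 0.02448706838419666 [ 1.553615   -0.75240148  0.33378673] 11.2583
13.1917
```

View pics/r1.png

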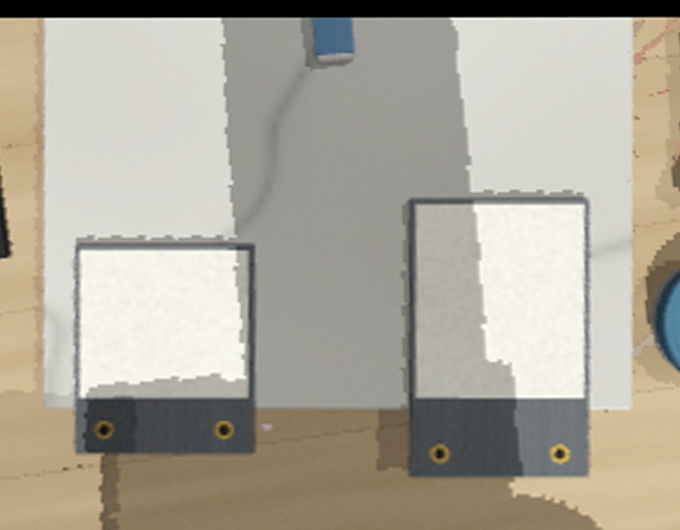

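The rectified view shows both panels now square to the slab, with the paper borders at row 398 and the slab edge near row 408. About 5–8 mm remains, so I'll measure it exactly from close up.

```bash
cat > meas.py <<'E'
from h import *
def line(s,z,xc,ya,yb,h=12,k=5,sign=1):
    # bright (rear, upper rows) -> dark (front): position x(mm) per column, robust line in slab frame
    g=cv2.cvtColor(rect(s,O,YAW,z,x0=xc-h,x1=xc+h,y0=ya,y1=yb,k=k),cv2.COLOR_BGR2GRAY).astype(float)
    g=cv2.GaussianBlur(g,(0,0),4); d=-np.gradient(g,axis=0)*sign; d[:8]=0;d[-8:]=0
    r=d.argmax(0); x=xc+h-(r+.5)/k; y=yb-(np.arange(len(r))+.5)/k
    w=d.max(0)>.3*np.median(d.max(0))
    vx,vy,x0,y0=cv2.fitLine(np.c_[y[w],x[w]].astype(np.float32),cv2.DIST_HUBER,0,.01,.01).ravel()
    a=vy/vx; p=x0*0+y0+a*((ya+yb)/2-x0); res=x[w]-(y0+a*(y[w]-x0)); return p,a,np.median(abs(res))
E
cat > go2.py <<'E'
from push import *; from meas import *; import sys
n=sys.argv[1]
for name,y,bands in(("long",-80,[(-146,-130),(-30,0)]),("short",87,[(138,147),(10,35)])):
    s=look(n+name,-40,y*.9,180)
    guess=float(sys.argv[2])
    print(name,"border",line(s,.028,guess,y-38,y+38),"edge",[line(s,.022,0,*b) for b in bands])
    cv2.imwrite(f"pics/{n}{name}.png",rect(s,O,YAW,.028,x0=-45,x1=45,y0=y-65,y1=y+65,k=6))
a,b=[cv2.imread(f"pics/{n}{q}.png") for q in("short","long")]
cv2.imwrite(f"pics/{n}.png",cv2.resize(np.vstack([a,b]),None,fx=.55,fy=.55))
E
python3 go2.py m1 6
```

```text
14.075Traceback (most recent call last):
  File "go2.py", line 6, in <module>
    print(name,"border",line(s,.028,guess,y-38,y+38),"edge",[line(s,.022,0,*b) for b in bands])
                        ~~~~^^^^^^^^^^^^^^^^^^^^^^^^
  File "meas.py", line 4, in line
    g=cv2.cvtColor(rect(s,O,YAW,z,x0=xc-h,x1=xc+h,y0=ya,y1=yb,k=k),cv2.COLOR_BGR2GRAY).astype(float)
                   ~~~~^^^^^^^^^^^^^^^^^^^^^^^^^^^^^^^^^^^^^^^^^^^
  File "h.py", line 17, in rect
    return cv2.warpPerspective(np.ascontiguousarray(s["pixels"][...,::-1]),M,((y1-y0)*k,(x1-x0)*k),flags=cv2.INTER_CUBIC)
           ~~~~~~~~~~~~~~~~~~~^^^^^^^^^^^^^^^^^^^^^^^^^^^^^^^^^^^^^^^^^^^^^^^^^^^^^^^^^^^^^^^^^^^^^^^^^^^^^^^^^^^^^^^^^^^
cv2.error: OpenCV(4.12.0) :-1: error: (-5:Bad argument) in function 'warpPerspective'
> Overload resolution failed:
>  - Can't parse 'dsize'. Sequence item with index 1 has a wrong type
>  - Can't parse 'dsize'. Sequence item with index 1 has a wrong type
```

```bash
sed -i 's/float(sys.argv\[2\])/int(sys.argv[2])/' go2.py; python3 go2.py m1 6
```

```text
14.575
long border (np.float32(6.1944513), np.float32(0.0028683166), np.float64(0.05295960772782626)) edge [(np.float32(-0.096580036), np.float32(0.0051817335), np.float64(0.028499534353613853)), (np.float32(0.1), np.float32(-4.427508e-11), np.float64(1.5901781627580824e-09))]
15.475
short border (np.float32(5.9976835), np.float32(0.0033093523), np.float64(0.037122305855154636)) edge [(np.float32(0.3977778), np.float32(0.04086791), np.float64(0.045007130503654236)), (np.float32(0.3), np.float32(-1.2485115e-11), np.float64(1.1980107683662311e-08))]
```

View pics/m1.png

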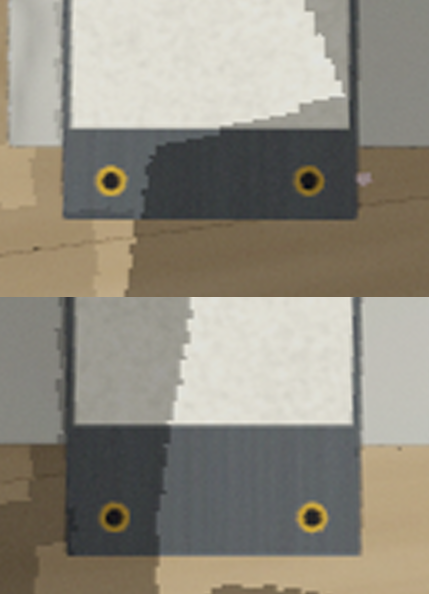

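Both borders are straight and parallel to the edge to about 0.001 rad. The long panel has 6.2 mm to go and the short one 5.65 mm, so I'll finish the pushes.

```bash
python3 - <<'E'
from push import *
push(-80,121,117.5-6.2,feed=.03)
push(87,98,94.5-5.65,feed=.03)
E
python3 go2.py m2 0
```

```text
end [[111.05129326 -80.01433189]] 0.02457003470863277 [ 0.20288442 -0.68671914  0.68458974] 17.6667
end [[88.75179755 87.09906249]] 0.024706202063901547 [ 0.2723727  -0.87890526  0.77584198] 20.2417
22.0833
long border (np.float32(-0.5), np.float32(0.0), np.float64(0.0)) edge [(np.float32(-0.072833665), np.float32(0.0071663344), np.float64(0.051531873270868944)), (np.float32(-0.1), np.float32(-3.6567572e-11), np.float64(1.5208332371230426e-09))]
22.9833
short border (np.float32(0.2294737), np.float32(-0.0023568242), np.float64(0.07052630484104228)) edge [(np.float32(0.38000003), np.float32(0.03202856), np.float64(0.04156575351953473)), (np.float32(0.3), np.float32(-1.2485115e-11), np.float64(1.1980107683662311e-08))]
```

View pics/m2.png

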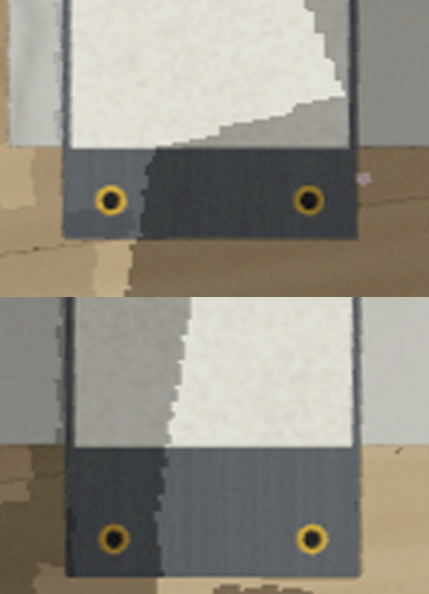

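Both paper borders are now above the edge: long −0.4 mm, short −0.1 mm, and square to within about 0.004 rad. The hand is clear, so I'm handing in.

```bash
python3 -c "
from cell import order;print(order.close_job())"
```

```text
the job is handed in; nothing more can be done
None
```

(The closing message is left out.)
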